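# Slide the loaded sample rack round the clutter and dock it at the sensing plate

### The job

Push the loaded sample rack over the bench, never lifting it, round the vial rack, tip box and dish tray without the rack or the arm touching these three, and into the autosampler's lane between its guide rails until it meets the sprung sensing plate, whose depth in the lane differs every time and must be felt. Press the rack on the plate with about 10 N (over and above what sliding it takes; never as much as 16 N) for about a second, then withdraw so that the rack stays resting against the plate; leave the bottle, jar and pot beside the lane standing where they are.

Things in the scene. Friction and masses are not known exactly. Their poses are not given: they have to be found in the camera images.
- rack_mid (a point): centre of the loose sample rack, 21 mm above the bench: white plastic block with 12 flat grey vial caps on top, 116 mm (its x) x 96 mm (its y) x 42 mm high (50 over the caps), about 0.6 kg (varies). Too broad to grip: push it on its flat sides. Sliding it takes some 2 to 5 N. At the start its axes are those of the dock within 0.2 rad
- rack: the same sample rack; origin at the centre of its underside, on the bench
- dock: autosampler dock, fixed: two aluminium rails 22 mm high, 124 mm apart inside, make a lane; a white housing 250 x 150 x 100 mm closes it 140 mm in. Origin on the bench amid the lane's mouth; y runs into the lane, x across. Rails reach from y = 0 to 125 mm, splayed lead-ins out to y = -36 mm, 165 mm apart there. The rack goes in with its y along the lane's
- stop: fixed foot, at the lane's end, of the sensing plate, with all it carries. The steel plate (80 wide, 36 mm high, across the lane) is clamped at a new depth each time: its free face is 64 to 99 mm in from the mouth, not told by this pose. It yields inward by a damped spring, 2 N per mm, up to 14 mm, and on release pushes the rack back a few mm until friction holds it
- vial_rack: fixed aluminium rack of glass vials, 90 mm (its x) x 75 mm (its y), 46 mm high; origin at the centre of its underside. Not to be touched
- tip_box: fixed pipette tip box, clear with grey lid, 98 mm (its x) x 92 mm (its y), 48 mm high; origin at the centre of its underside. Not to be touched
- dish_tray: fixed open steel tray with white dishes, 92 mm (its x) x 88 mm (its y), 28 mm high; origin at the centre of its underside. Not to be touched
- amber_bottle: loose amber bottle, 56 mm wide, 110 mm high, beside the dock on the robot's side; origin at the centre of its underside. A bystander
- small_jar: loose white jar, 40 mm wide, 50 mm high, beside the dock on the far side; origin at the centre of its underside. A bystander
- sample_pot: loose clear pot, 30 mm wide, 40 mm high, on the robot's side of the lane, near its mouth; origin at the centre of its underside. A bystander
Mind the look-alikes: they are no part of the job. Leave any pink or turquoise look-alike of the rack alone.

How it is judged:
By the outcome, as a careful person would: the job done as asked, in the order asked, and still so for the second after the job is handed in, with the robot touching nothing.
It also fails if it takes over 64 s, if anything falls off the work surface, if the arm or the gripper's body presses on something with over 40 N, if the wrist force passes 120 N, or if a joint passes its speed limit or range.

### The arm

A 6-joint arm with a two-finger parallel gripper is mounted at the origin on the work surface. World frame = base frame: x ahead of the robot, y to its left, z up, the work surface at z = 0. Lengths are in mm, angles in degrees, forces in N, time in s.
With the tool pointing down it reaches from about 300 to 850 mm from the base axis. Payload 4.2 kg.
Tool frame: the origin (TCP) lies on the centre line of the jaws, within the pads' length; the fingertips stand 14 mm ahead of it and the grasp point (between the pads) lies 5 mm behind it; z points along the fingers, y is the direction in which the jaws open and shut (so a half turn about z gives the same grasp; the last joint's range is limited). The gripper opens to 91 mm and grips with 3 to 60 N. Pads are 32 mm wide; open, the fingers measure 118 mm over their backs; the gripper's body (76 mm by 178 mm) begins 60 mm behind the grasp point.
Start: joints at [68.354, 18.312, 89.639, -0, 72.044, -1.146], TCP at [201.376, 538.6, 227.976] pointing down, gripper open.
Joint ranges: [-177.97, 177.97], [-48.28, 115.42], [12.27, 149.76], [-77.06, 257.06], [2.81, 150.46], [-146.56, 146.56]. Speed limits (degrees/s): [147.25, 147.25, 180, 180, 180, 180].

### API

Orientations are given as [roll, pitch, yaw] about the fixed x, y, z axes, in that order (R = Rz(yaw) Ry(pitch) Rx(roll)).
In Python, from workcell import state, grab_frame, job_done gives the robot as it stands.
- The arm moves only by the tool send_rows, never from a script. Its argument "deltas" is one flat list of numbers, 5 for each row, row after row: the opening, from 0 (shut) to 1 (fully open), then the shift along the tool's x, y, z in m, then the turn about the tool's z in degrees. A call has 1 to 12 rows; each row shifts and turns the pose as measured when the row begins, along the tool's axes as they then stand; what a row does not reach is not made up. A row lasts 1/10 s, in which the tool goes at most 50 mm and 8.59 degrees, less where a joint would pass 70% of its speed; a pose out of reach is approached as far as the arm can. A call is refused whole if a number of a shift passes 0.05 or a number of a turn 8.59, either way. A call with a gripper value outside its range is refused whole. The fingers move at their own pace and stop on an object; "squeeze" is the grip in N (left out, the last holds). Time passes only in rows, so rows that do not move let the fingers close. It gives the time, the measured TCP pose, the force and the opening at its end, in the units of the state.
- state(): the state, without advancing time (a new reading comes with each control period).
- grab_frame(name): name is "scene" or "top" or "wrist"; returns a dict with "img" (400x640x3 uint8, red, green, blue), "camera_matrix" (3x3 intrinsics, pixels), "R" (3x3) and "t" (3): a world point X has camera coordinates R X + t; the wrist camera has in their place "mount" (4x4, takes a point from camera to tool coordinates, whose origin is the TCP and whose axes are the flange's). Camera axes: x right, y down, z forward; pixel columns grow to the right and rows downward; lengths in mm; the calibration is good to about 2 mm. The wrist camera is an equidistant fisheye: a pixel r from the principal point sees the ray r / f radians off the axis. A picture is of the moment at which its call begins: read the wrist's pose just before it. There is no depth.
- job_done(): hands the job in, once; it reports no verdict.
The state is a dict: "time_s": time; "qpos": joint angles; "qvel": joint speeds; "effort": joint torques, N m; "ee_pos": TCP position; "ee_rot": TCP orientation; "force": force on the tool from outside, world axes, zero at the start; "torque": the same for the moment, N m; "gripper_width": finger opening in mm.
Only numpy, scipy, OpenCV 4.12 (cv2) and the standard library are available. Lean on these libraries where they do the work, as an engineer would, in place of code of your own. Each camera call takes 0.05 s, during which the arm holds its last target. There are 200 camera calls.

## Working session

There is one attempt and no reset: what is moved stays moved. The work goes in short steps, Python scripts to look and compute and a tool call to move; the robot and the scene stay as the last step left them, time stands still between calls to the robot, and variables do not carry over. Pictures are saved under pics/ and viewed, about 8 in all and at most 12, crops included, and the job is handed in when it is done.

Besides the shell and the picture viewer there is one more tool, called after ">>>" by a JSON object that holds its "api" and its "payload", one argument or row to a line. send_rows: Moves the arm, as the interface text tells. Its arguments: {"type":"object","properties":{"deltas":{"type":"array","items":{"type":"number"}},"squeeze":{"type":"number"}},"required":["deltas"]}

```bash
mkdir -p pics; ls; python3 - <<'E'
from workcell import state, grab_frame
import cv2,numpy as np,pickle
s=state();print({k:np.round(v,3) for k,v in s.items()})
for n in("top","scene"):
    f=grab_frame(n);pickle.dump(f,open(n+".pkl","wb"));cv2.imwrite(f"pics/{n}0.png",f["img"][:,:,::-1])
    print(n,np.round(f["camera_matrix"],1).tolist(),np.round(f["R"],3).tolist(),np.round(f["t"],1))
E
```

```text
pics
{'time_s': np.float64(0.0), 'qpos': array([ 6.8353e+01,  1.8354e+01,  8.9707e+01, -1.0000e-03,  7.2044e+01,
       -1.1450e+00]), 'qvel': array([ 0.031,  0.038,  0.104, -0.064, -0.098, -0.105]), 'effort': array([-1.0000e-03, -4.1246e+01, -2.3197e+01,  7.3000e-02,  4.6000e-02,
       -0.0000e+00]), 'ee_pos': array([201.202, 538.133, 227.1  ]), 'ee_rot': array([-1.79895e+02, -1.00000e-03,  1.59499e+02]), 'force': array([ 0.158,  0.459, -0.099]), 'torque': array([ 0.007,  0.002, -0.031]), 'gripper_width': np.float64(91.106)}
top [[366.3, 0.0, 319.3], [0.0, 366.3, 197.5], [0.0, 0.0, 1.0]] [[-0.011, -1.0, 0.016], [-0.997, 0.009, -0.083], [0.082, -0.017, -0.996]] [ -13.9  482.9 1051.2]
scene [[388.0, 0.0, 314.5], [0.0, 388.0, 200.3], [0.0, 0.0, 1.0]] [[-0.662, 0.749, 0.014], [0.459, 0.42, -0.783], [-0.593, -0.512, -0.622]] [ 320.7 -177.  1404.5]
```

View pics/top0.png

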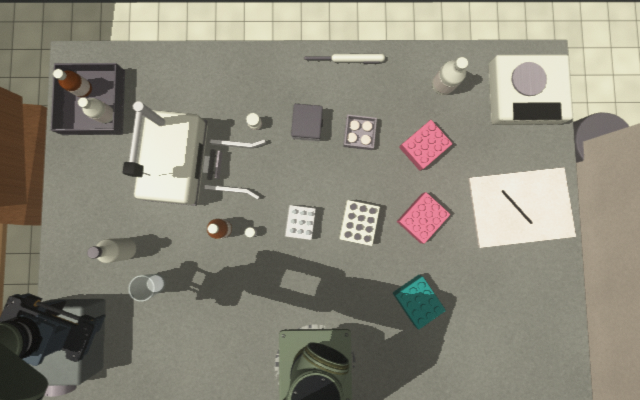

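View pics/scene0.png

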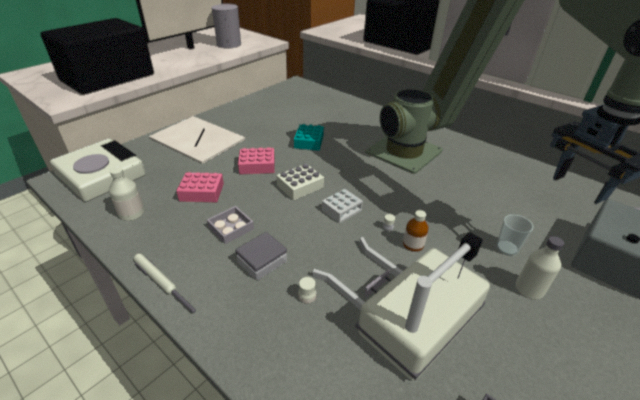

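The top view shows 12-cap candidates:
- the white rack at (361,222), the only white one with 12 grey caps
- pink look-alikes at (427,145) and (425,218)
- a turquoise look-alike at (419,302)
- the aluminium vial rack at (301,222)

The tip box is at (307,121), the dish tray at (361,132) and the lane mouth at about (262,168). The white block at (361,222) fits the description. I'll confirm it in an enlarged crop.

```bash
cat > h.py <<'E'
import numpy as np,cv2,pickle
def ray(f,uv,z):
    K,R,t=f["camera_matrix"],np.array(f["R"]),np.array(f["t"])
    d=R.T@np.linalg.inv(K)@np.array([uv[0],uv[1],1.]);c=-R.T@t
    return (c+d*(z-c[2])/d[2])[:2]
def proj(f,X):
    p=np.array(f["R"])@np.array(X,float)+np.array(f["t"]);p=f["camera_matrix"]@p;return p[:2]/p[2]
E
python3 - <<'E'
from h import *
f=pickle.load(open("top.pkl","rb"));im=f["img"]
c=im[95:255,190:400];cv2.imwrite("pics/crop.png",cv2.resize(c,None,fx=3.8,fy=3.6,interpolation=cv2.INTER_CUBIC)[:,:,::-1])
hsv=cv2.cvtColor(im,cv2.COLOR_RGB2HSV)
g=hsv[:,:,2]
def rect(name,x0,y0,x1,y1,m,z):
    mm=np.zeros_like(g);mm[y0:y1,x0:x1]=m[y0:y1,x0:x1].astype(np.uint8)*255
    mm=cv2.morphologyEx(mm,cv2.MORPH_CLOSE,np.ones((7,7)))
    cs,_=cv2.findContours(mm,cv2.RETR_EXTERNAL,cv2.CHAIN_APPROX_NONE)
    k=max(cs,key=cv2.contourArea)
    P=np.array([ray(f,p[0],z) for p in k],np.float32)
    r=cv2.minAreaRect(P);print(name,np.round(r[0],1),np.round(r[1],1),round(r[2],1),cv2.boundingRect(k))
rect("rack",335,190,388,255,g>165,42)
rect("vial",280,195,322,250,g>140,46)
rect("tip",285,95,330,145,g<88,48)
rect("tray",338,105,385,160,(g<88)|(g>150),28)
rect("jar",240,105,268,135,g>150,50)
rect("pot",242,222,260,242,g>150,40)
rect("bottle",203,215,232,242,(g>150)|(hsv[:,:,1]>120),60)
for p in [(30,30)]: print(g[170,300],g[121,307],g[222,301])
E
```

```text
rack [ 408.4 -130.6] [ 96.9 114.9] 77.8 (339, 200, 41, 46)
vial [411.7  35.8] [116.9 152.9] 89.5 (280, 195, 42, 55)
tip [692.5 -37.9] [39.3 91.6] 76.1 (315, 109, 15, 32)
tray [ 675.  -147.7] [101.   98.4] 83.2 (344, 114, 37, 35)
jar [706.6 173.8] [40.6 44.4] 62.7 (245, 112, 14, 18)
pot [383.9 181.4] [26.2 27.8] 44.8 (244, 227, 11, 11)
bottle [394.1 268.8] [52.9 49.9] 89.4 (207, 220, 20, 19)
144 117 199
```

View pics/crop.png

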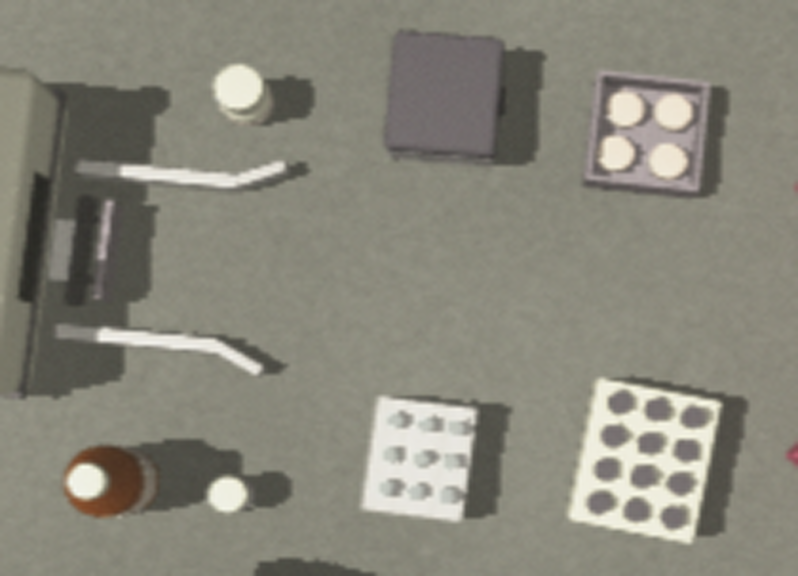

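The crop confirms it: a white block with 4x3 grey caps and corners at crop (598,378), (720,402), (692,543) and (570,520). It also shows the dock rails, the bend points at (237,183) and (215,345), and the plate near (104,250).

```bash
python3 - <<'E'
from h import *
f=pickle.load(open("top.pkl","rb"))
def w(p,z): return ray(f,(190+(p[0]+.5)/3.8-.5,95+(p[1]+.5)/3.6-.5),z)
S={"tip":([(395,32),(502,38),(497,156),(386,150)],48),"tray":([(602,72),(710,82),(700,192),(584,185)],28),
"vial":([(378,396),(477,408),(462,521),(362,509)],46),"rack":([(598,378),(720,402),(692,543),(570,520)],42)}
for n,(q,z) in S.items():
    P=np.array([w(p,z) for p in q]);e=np.roll(P,-1,0)-P
    print(n,P.mean(0).round(1),np.round(P,0).tolist(),np.linalg.norm(e,axis=1).round(0),np.degrees(np.arctan2(e[:,1],e[:,0])).round(1))
fb,ft,nb,nt=[w(p,22) for p in[(237,183),(284,165),(215,345),(262,370)]]
print("rails",fb,ft,nb,nt,"gap",np.linalg.norm(fb-nb),np.linalg.norm(ft-nt))
fr,nr=w((122,172),22),w((100,335),22);print("rail back",fr,nr)
for a,b in((fb,fr),(nb,nr)): print("dir",np.degrees(np.arctan2(*(b-a)[::-1])))
d=fb-nb;print("across",np.degrees(np.arctan2(d[1],d[0])),"mouth",(fb+nb)/2)
print("housing top edge",w((65,90),100),w((22,395),100),"plate",w((110,202),36),w((97,298),36))
E
```

```text
tip [704.   15.6] [[755.0, 53.0], [750.0, -28.0], [653.0, -23.0], [658.0, 61.0]] [82. 97. 84. 97.] [-93.8 177.1  86.3  -4.3]
tray [ 676.5 -142.3] [[727.0, -107.0], [719.0, -191.0], [627.0, -181.0], [633.0, -91.0]] [85. 92. 90. 96.] [-96.  173.8  85.9  -9.4]
vial [411.5  36.7] [[461.0, 68.0], [451.0, -6.0], [362.0, 6.0], [372.0, 80.0]] [75. 89. 75. 90.] [-97.9 172.3  82.2  -7.8]
rack [ 408.1 -132.1] [[474.0, -98.0], [454.0, -190.0], [343.0, -166.0], [362.0, -75.0]] [ 94. 114.  93. 114.] [-102.3  168.    78.2  -11.5]
rails [638.1063137  177.72186303] [652.82941692 141.40500677] [505.05034337 193.94904144] [484.40514297 157.93291973] gap 134.04183137779896 169.23329448716623
rail back [647.86105224 266.58120792] [513.97333051 281.86264597]
dir 83.7353093050876
dir 84.20448403997179
across -6.953314126908798 mouth [571.57832853 185.83545224]
housing top edge [693.0171292  288.65382231] [460.67077295 315.51006603] plate [620.04710632 271.90691681] [542.20234848 280.78688838]
```

>>> {"api": "send_rows", "payload": {
  "deltas": [0.7, -0.025, -0.041, 0, 0, 0.7, -0.025, -0.041, 0, 0, 0.7, -0.025, -0.041, 0, 0, 0.7, -0.025, -0.041, 0, 0, 0.7, -0.025, -0.041, 0, 0, 0.7, -0.025, -0.041, 0, 0, 0.7, -0.025, -0.041, 0, 0, 0.7, -0.025, -0.041, 0, 0, 0.7, -0.025, -0.041, 0, 0, 0.7, -0.025, -0.041, 0, 0, 0.7, -0.025, -0.041, 0, 0, 0.7, -0.025, -0.041, 0, -8]
}}

```text
time_s: 1.3
ee_pos: [309.9, -30.7, 224.5]
ee_rot: [-179.7, 0.2, 166.4]
force: [0.6, 1.3, 0.1]
gripper_width: 63.8
```

```bash
cat > go.py <<'E'
import sys,numpy as np
from workcell import state
D0=np.array([571.5,186.]);YAW=-6.2
a=np.radians(YAW);DX=np.array([np.cos(a),np.sin(a)]);DY=np.array([-np.sin(a),np.cos(a)])
def show(tx=None,ty=None,tz=None,tyaw=None):
    s=state();p=np.array(s["ee_pos"]);y=s["ee_rot"][2];r=p[:2]-D0
    print("t",round(s["time_s"],2),"ee",p.round(1),"rot",np.round(s["ee_rot"],1),"dock",round(r@DX,1),round(r@DY,1),"F",np.round(s["force"],2),"Fdock",round(s["force"][:2]@DX,2),round(s["force"][:2]@DY,2),"w",round(s["gripper_width"],1),"q",np.round(s["qpos"],0))
    if tx is not None:
        d=D0+tx*DX+ty*DY-p[:2];c,q=np.cos(np.radians(y)),np.sin(np.radians(y))
        print("tool dx dy dz",np.round([c*d[0]+q*d[1],q*d[0]-c*d[1],p[2]-tz],1),"turn",-round((tyaw-y+180)%360-180,2))
if __name__=="__main__": show(*map(float,sys.argv[1:]))
E
python3 go.py -203 -334 110 168.3
```

```text
t 1.3 ee [309.9 -30.7 224.5] rot [-179.7    0.2  166.4] dock -236.7 -243.7 F [0.59 1.26 0.07] Fdock 0.45 1.32 w 63.8 q [ -7.  -6. 119.  -0.  67. -84.]
tool dx dy dz [-45.1 -85.2 114.5] turn -1.94
```

```bash
python3 go.py -217 -325.5 40 168.3
```

```text
t 1.3 ee [309.9 -30.7 224.5] rot [-179.7    0.2  166.4] dock -236.7 -243.7 F [0.59 1.26 0.07] Fdock 0.45 1.32 w 63.8 q [ -7.  -6. 119.  -0.  67. -84.]
tool dx dy dz [-30.1 -78.6 184.5] turn -1.94
```

>>> {"api": "send_rows", "payload": {
  "deltas": [0.7, -0.015, -0.04, 0.01, -2, 0.7, -0.015, -0.038, 0.03, 0, 0.7, 0, 0, 0.045, 0, 0.7, 0, 0, 0.045, 0, 0.7, 0, 0, 0.03, 0, 0.7, 0, 0, 0.02, 0, 0.7, 0, 0, 0, 0]
}}

```text
time_s: 2.0
ee_pos: [325.1, -124.1, 41.9]
ee_rot: [-179.6, 0.7, 167.7]
force: [-0.3, -0.4, 0.4]
gripper_width: 63.7
```

```bash
python3 go.py -217 -325.5 24 168.3; python3 - <<'E'
from workcell import grab_frame
import cv2,pickle
f=grab_frame("top");pickle.dump(f,open("t1.pkl","wb"));s=grab_frame("scene")
a=cv2.resize(f["img"][95:305,240:420],None,fx=2.2,fy=2.2);b=cv2.resize(s["img"][120:260,200:400],None,fx=2,fy=2)
import numpy as np
c=np.zeros((470,800,3),np.uint8);c[:a.shape[0],:a.shape[1]]=a;c[:b.shape[0],a.shape[1]:a.shape[1]+b.shape[1]]=b
cv2.imwrite("pics/c1.png",c[:,:,::-1])
E
```

```text
t 2.0 ee [ 325.1 -124.1   41.9] rot [-179.6    0.7  167.7] dock -211.5 -334.9 F [-0.34 -0.36  0.43] Fdock -0.3 -0.39 w 63.7 q [ -23.   12.  133.   -0.   34. -100.]
tool dx dy dz [ 6.5  8.8 17.9] turn -0.59
```

View pics/c1.png

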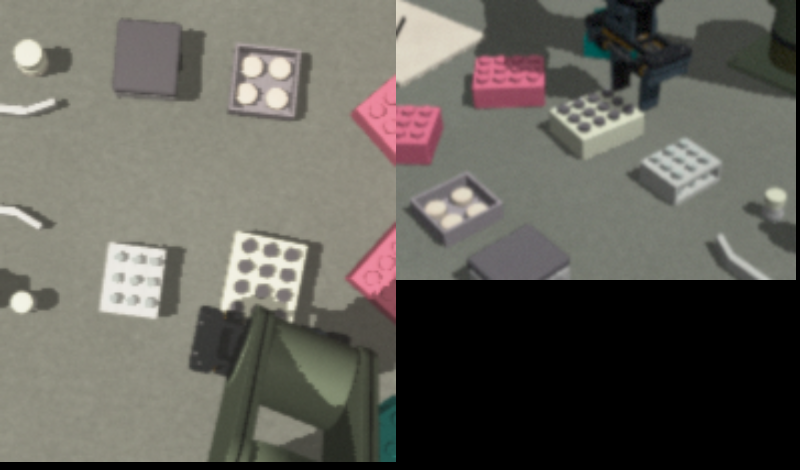

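The fingers stand clear behind the rack's near face at (265,310) in the left part of the picture, and nothing has been touched. Next I lower the tool and push away from the robot.

>>> {"api": "send_rows", "payload": {
  "deltas": [0.7, 0.004, 0.009, 0.009, -0.6, 0.7, 0, 0, 0.01, 0, 0.7, 0, 0, 0, 0, 0.7, -0.006, 0, 0, 0, 0.7, -0.006, 0, 0, 0, 0.7, -0.006, 0, 0, 0, 0.7, -0.006, 0, 0, 0, 0.7, -0.006, 0, 0, 0]
}}

```text
time_s: 2.9
ee_pos: [358.6, -122.0, 31.3]
ee_rot: [-179.5, 1.4, 168.4]
force: [-3.1, 0.7, -2.7]
gripper_width: 63.5
```

```bash
python3 go.py -74 -327 24 173.8
```

```text
t 2.9 ee [ 358.6 -122.    31.3] rot [-179.5    1.4  168.4] dock -178.4 -329.2 F [-3.11  0.7  -2.75] Fdock -3.16 0.36 w 63.5 q [-20.  15. 130.  -1.  33. -98.]
tool dx dy dz [-103.7   12.     7.3] turn -5.4
```

>>> {"api": "send_rows", "payload": {
  "deltas": [0.7, -0.008, 0, 0.001, -0.6, 0.7, -0.01, 0, 0.001, -0.6, 0.7, -0.01, 0, 0.001, -0.6, 0.7, -0.01, 0, 0.001, -0.6, 0.7, -0.01, 0, 0.001, -0.6, 0.7, -0.01, 0, 0.001, -0.6, 0.7, -0.006, 0, 0.001, -0.6, 0.7, -0.002, 0, 0, 0]
}}

```text
time_s: 3.7
ee_pos: [417.5, -131.7, 24.5]
ee_rot: [-179.5, -0.2, 172.9]
force: [-4.6, 0.6, 3.8]
gripper_width: 63.7
```

```bash
python3 go.py -74 -327 24 173.8; cat > rk.py <<'E'
from h import *
from workcell import grab_frame
import sys
from go import D0,DX,DY
f=grab_frame("top");im=f["img"];pickle.dump(f,open("tl.pkl","wb"))
uv=proj(f,list(D0+float(sys.argv[1])*DX+float(sys.argv[2])*DY)+[42]).astype(int)
b=np.array([uv[0]-45,uv[1]-45,90,90]);c=im[b[1]:b[1]+90,b[0]:b[0]+90]
cv2.imwrite(f"pics/{sys.argv[3]}.png",cv2.resize(c,None,fx=6,fy=6,interpolation=cv2.INTER_CUBIC)[:,:,::-1]);print("crop origin",b[:2])
hsv=cv2.cvtColor(im,cv2.COLOR_RGB2HSV)
m=((hsv[:,:,2]>165)).astype(np.uint8);m=cv2.morphologyEx(m,cv2.MORPH_CLOSE,np.ones((7,7)))
cs,_=cv2.findContours(m,cv2.RETR_EXTERNAL,cv2.CHAIN_APPROX_NONE)
for k in cs:
    M=cv2.boundingRect(k)
    if cv2.contourArea(k)>600 and abs(M[0]+M[2]/2-uv[0])<25 and abs(M[1]+M[3]/2-uv[1])<25:
        P=np.array([ray(f,p[0],42)-D0 for p in k]);P=np.c_[P@DX,P@DY].astype(np.float32)
        r=cv2.minAreaRect(P);print("dock-frame rect",np.round(r[0],1),np.round(r[1],1),round(r[2],2),"box",np.round(cv2.boxPoints(r)).tolist())
E
python3 rk.py -20 -334 r1
```

```text
t 3.7 ee [ 417.5 -131.7   24.5] rot [-179.5   -0.2  172.9] dock -118.8 -332.5 F [-4.63  0.64  3.77] Fdock -4.68 0.13 w 63.7 q [ -19.   21.  123.   -1.   37. -101.]
tool dx dy dz [-44.7   6.2   0.5] turn -0.88
crop origin [317 140]
dock-frame rect [ -28.5 -332.7] [97.6 86.3] 89.28 box [[-72.0, -381.0], [14.0, -382.0], [15.0, -284.0], [-71.0, -283.0]]
dock-frame rect [ -23.7 -384.2] [1165.1 1588.4] 5.18 box [[-676.0, 354.0], [-532.0, -1228.0], [628.0, -1123.0], [485.0, 459.0]]
```

>>> {"api": "send_rows", "payload": {
  "deltas": [0.7, -0.008, 0, 0, -0.3, 0.7, -0.01, 0, 0, -0.3, 0.7, -0.01, 0, 0, 0, 0.7, -0.008, 0, 0, 0, 0.7, -0.004, 0, 0, 0, 0.7, -0.002, 0, 0, 0, 0.7, 0, 0, 0, 0]
}}

```text
time_s: 4.45
ee_pos: [454.6, -135.5, 24.4]
ee_rot: [-179.6, -1.0, 173.6]
force: [-3.1, 0.7, 1.5]
gripper_width: 63.7
```

```bash
python3 go.py -76 -327 24 173.8;python3 rk.py -5 -334 r2
```

```text
t 4.45 ee [ 454.6 -135.5   24.4] rot [-179.6   -1.   173.6] dock -81.5 -332.3 F [-3.09  0.69  1.47] Fdock -3.14 0.35 w 63.7 q [ -18.   23.  117.   -1.   40. -101.]
tool dx dy dz [-5.5  5.3  0.4] turn -0.24
crop origin [318 134]
dock-frame rect [ -23.7 -384.2] [1165.1 1588.4] 5.18 box [[-676.0, 354.0], [-532.0, -1228.0], [628.0, -1123.0], [485.0, 459.0]]
```

>>> {"api": "send_rows", "payload": {
  "deltas": [0.7, -0.007, 0, 0, 0, 0.7, 0, 0, 0, 0, 0.7, 0.01, 0, 0, 0, 0.7, 0.015, 0, 0, 0, 0.7, 0, 0, -0.04, 0, 0.7, 0, 0, -0.045, 0, 0.7, -0.024, -0.02, 0, 0, 0.7, -0.024, -0.02, 0, 0, 0.7, -0.024, -0.02, 0, 0, 0.7, -0.024, -0.02, 0, 0, 0.7, 0, 0, 0, 8.4]
}}

```text
time_s: 5.6
ee_pos: [529.7, -227.9, 116.3]
ee_rot: [-179.4, 0.5, 165.0]
force: [-0.5, 1.4, -0.7]
gripper_width: 63.8
```

>>> {"api": "send_rows", "payload": {
  "deltas": [0.7, 0, 0, 0, 8.4, 0.7, 0, 0, 0, 8.4, 0.7, 0, 0, 0, 8.4, 0.7, 0, 0, 0, 8.4, 0.7, 0, 0, 0, 8.4, 0.7, 0, 0, 0, 8.4, 0.7, 0, 0, 0, 8.4, 0.7, 0, 0, 0, 8.4, 0.7, 0, 0, 0, 8.4, 0.7, 0, 0, 0, 0]
}}

```text
time_s: 6.6
ee_pos: [533.0, -231.2, 117.4]
ee_rot: [178.5, 1.1, 87.5]
force: [0.4, 0.2, -0.1]
gripper_width: 64.2
```

```bash
python3 go.py 0 -413 100 83.8;python3 rk.py -2 -334 r3
```

```text
t 6.6 ee [ 533.  -231.2  117.4] rot [178.5   1.1  87.5] dock 6.7 -418.9 F [ 0.41  0.22 -0.1 ] Fdock 0.39 0.26 w 64.2 q [-24.  23.  99.  -1.  56. -22.]
tool dx dy dz [ 6.3 -6.3 17.4] turn 3.75
crop origin [318 133]
dock-frame rect [   2.  -331.5] [ 97.8 117. ] 89.94 box [[-57.0, -380.0], [60.0, -380.0], [61.0, -283.0], [-56.0, -283.0]]
dock-frame rect [ -23.7 -384.2] [1165.1 1588.4] 5.18 box [[-676.0, 354.0], [-532.0, -1228.0], [628.0, -1123.0], [485.0, 459.0]]
```

View pics/r3.png

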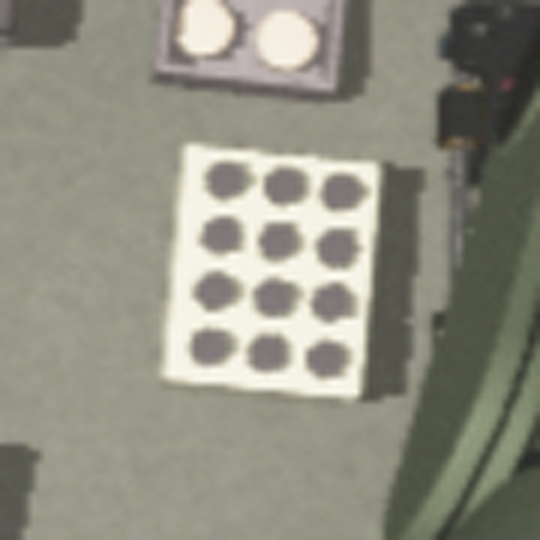

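The rack stands square at dock (2,-331), clear of the tray above it. The gripper is behind its right-hand face.

>>> {"api": "send_rows", "payload": {
  "deltas": [0.7, 0, -0.005, 0.02, 3.7, 0.7, 0, 0, 0.04, 0, 0.7, 0, 0, 0.03, 0, 0.7, 0, 0, 0.004, 0, 0.7, 0, 0, 0, 0]
}}

```text
time_s: 7.15
ee_pos: [533.3, -234.5, 23.6]
ee_rot: [177.8, 1.2, 84.6]
force: [0.2, -0.8, 0.6]
gripper_width: 63.4
```

```bash
python3 go.py 2 -400 24 83.8
```

```text
t 7.15 ee [ 533.3 -234.5   23.6] rot [177.8   1.2  84.6] dock 7.4 -422.1 F [ 0.2  -0.82  0.62] Fdock 0.29 -0.79 w 63.4 q [-25.  29. 105.  -1.  43. -19.]
tool dx dy dz [22.2 -5.1 -0.4] turn 0.84
```

>>> {"api": "send_rows", "payload": {
  "deltas": [0.7, 0.004, -0.005, 0, 0.8, 0.7, 0.005, 0, 0, 0, 0.7, 0.005, 0, 0, 0, 0.7, 0.005, 0, 0, 0, 0.7, 0.007, 0, 0, 0, 0.7, 0.01, 0, 0, 0, 0.7, 0.012, 0, 0, 0, 0.7, 0.012, 0, 0, 0, 0.7, 0.012, 0, 0, 0, 0.7, 0.012, 0, 0, 0, 0.7, 0.012, 0, 0, 0, 0.7, 0.008, 0, 0, 0]
}}

```text
time_s: 8.35
ee_pos: [544.3, -126.2, 28.2]
ee_rot: [176.9, 1.7, 84.1]
force: [-0.7, -5.3, 2.2]
gripper_width: 63.9
```

```bash
python3 go.py 0 -176 24 83.8;python3 rk.py -2 -260 r4
```

```text
t 8.35 ee [ 544.3 -126.2   28.2] rot [176.9   1.7  84.1] dock 6.7 -313.3 F [-0.69 -5.27  2.18] Fdock -0.12 -5.32 w 63.9 q [-14.  27. 109.  -2.  41.  -6.]
tool dx dy dz [137.3  -6.1   4.2] turn 0.26
crop origin [292 131]
dock-frame rect [   3.2 -229.9] [ 63.3 117.5] 89.97 box [[-56.0, -261.0], [62.0, -262.0], [62.0, -198.0], [-55.0, -198.0]]
```

>>> {"api": "send_rows", "payload": {
  "deltas": [0.7, 0.008, -0.0005, 0.001, 0, 0.7, 0.012, -0.0005, 0.001, 0, 0.7, 0.012, -0.0005, 0.001, 0, 0.7, 0.012, -0.0005, 0.001, 0.1, 0.7, 0.012, -0.0005, 0.001, 0.1, 0.7, 0.012, -0.0005, 0.001, 0.1, 0.7, 0.012, -0.0005, 0.001, 0, 0.7, 0.012, -0.0005, 0.001, 0, 0.7, 0.012, -0.0005, 0.001, 0, 0.7, 0.004, 0, 0, 0]
}}

```text
time_s: 9.4
ee_pos: [556.3, -19.7, 20.9]
ee_rot: [176.2, 2.2, 83.9]
force: [0.2, -5.0, 1.3]
gripper_width: 63.8
```

```bash
python3 go.py 0 -115 24 83.8;python3 rk.py -2 -120 r5;python3 - <<'E'
import pickle,cv2
f=pickle.load(open("tl.pkl","rb"))
cv2.imwrite("pics/r5.png",cv2.resize(f["img"][100:240,190:350],None,fx=5,fy=4.28,interpolation=cv2.INTER_CUBIC)[:,:,::-1])
E
```

```text
t 9.4 ee [556.3 -19.7  20.9] rot [176.2   2.2  83.9] dock 7.1 -206.2 F [ 0.22 -5.03  1.34] Fdock 0.76 -4.98 w 63.8 q [ -2.  27. 110.  -4.  39.   7.]
tool dx dy dz [91.2 -6.9 -3.1] turn 0.12
crop origin [244 126]
```

View pics/r5.png

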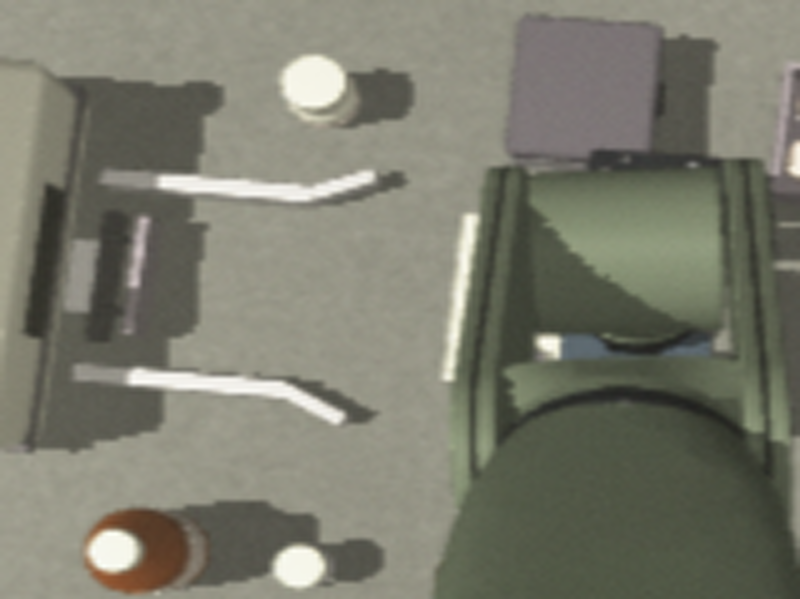

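```bash
python3 - <<'E'
from h import *
from go import D0,DX,DY
f=pickle.load(open("tl.pkl","rb"))
def w(p,z):
    r=ray(f,(190+(p[0]+.5)/5-.5,100+(p[1]+.5)/4.28-.5),z)-D0;return np.round([r@DX,r@DY],1)
print("rack front",w((468,213),42),w((446,381),42))
for n,q in {"far rail upper edge":[(160,174),(305,187)],"far lower":[(160,187),(305,202)],"near upper":[(130,368),(285,381)],"near lower":[(130,384),(280,397)]}.items(): print(n,[w(p,22) for p in q])
g=f["img"].max(2).astype(int)
for u in(226,234,240): print(u,[(v,g[v,u]) for v in range(138,150)],[(v,g[v,u]) for v in range(182,196)])
E
```

```text
rack front [ 60.6 -95.6] [-54.1 -95.2]
far rail upper edge [array([73.5, 89.5]), array([73.1,  3.8])]
far lower [array([64.5, 88.4]), array([62.7,  2.6])]
near upper [array([-61.5,  90.8]), array([-61.5,   0.2])]
near lower [array([-72.4,  89.5]), array([-72.6,   1.9])]
226 [(138, np.int64(88)), (139, np.int64(88)), (140, np.int64(124)), (141, np.int64(231)), (142, np.int64(238)), (143, np.int64(240)), (144, np.int64(211)), (145, np.int64(135)), (146, np.int64(93)), (147, np.int64(90)), (148, np.int64(87)), (149, np.int64(90))] [(182, np.int64(154)), (183, np.int64(153)), (184, np.int64(150)), (185, np.int64(146)), (186, np.int64(129)), (187, np.int64(231)), (188, np.int64(240)), (189, np.int64(242)), (190, np.int64(237)), (191, np.int64(159)), (192, np.int64(148)), (193, np.int64(151)), (194, np.int64(153)), (195, np.int64(155))]
234 [(138, np.int64(153)), (139, np.int64(154)), (140, np.int64(151)), (141, np.int64(158)), (142, np.int64(233)), (143, np.int64(239)), (144, np.int64(239)), (145, np.int64(181)), (146, np.int64(135)), (147, np.int64(147)), (148, np.int64(150)), (149, np.i
[... 198 characters left out ...]
int64(241)), (191, np.int64(221)), (192, np.int64(153)), (193, np.int64(152)), (194, np.int64(154)), (195, np.int64(159))]
240 [(138, np.int64(153)), (139, np.int64(150)), (140, np.int64(150)), (141, np.int64(158)), (142, np.int64(199)), (143, np.int64(236)), (144, np.int64(240)), (145, np.int64(236)), (146, np.int64(143)), (147, np.int64(135)), (148, np.int64(153)), (149, np.int64(155))] [(182, np.int64(156)), (183, np.int64(155)), (184, np.int64(154)), (185, np.int64(153)), (186, np.int64(151)), (187, np.int64(144)), (188, np.int64(172)), (189, np.int64(235)), (190, np.int64(240)), (191, np.int64(240)), (192, np.int64(168)), (193, np.int64(154)), (194, np.int64(153)), (195, np.int64(154))]
```

>>> {"api": "send_rows", "payload": {
  "deltas": [0.7, 0.008, -0.001, 0, 0, 0.7, 0.01, -0.0015, 0, 0.1, 0.7, 0.01, -0.0015, 0, 0, 0.7, 0.01, -0.0015, 0, 0.1, 0.7, 0.01, -0.0015, 0, 0, 0.7, 0.01, -0.0015, 0, 0, 0.7, 0.006, 0, 0, 0]
}}

```text
time_s: 10.15
ee_pos: [556.6, 40.6, 20.6]
ee_rot: [175.9, 2.6, 83.6]
force: [-1.3, -6.9, 4.6]
gripper_width: 63.9
```

```bash
python3 go.py 5 -60 24 83.8;python3 rk.py -2 -90 r6;python3 - <<'E'
from h import *
from go import D0,DX,DY
f=pickle.load(open("tl.pkl","rb"));im=f["img"]
# front edge rows: for rows 150..180 find rightmost transition along lane
g=im.max(2).astype(int)
P=[]
for v in range(152,188):
    for u in range(250,300):
        if g[v,u]>190 and im[v,u].min()>170 and (g[v,u-1]>190 or g[v,u+1]>190):
            r=ray(f,(u-.5,v),42)-D0;P.append((r@DX,r@DY));break
P=np.array(P);print(P.round(0)[[0,-1]],len(P),"x mid",(P[:,0].max()+P[:,0].min())/2,np.polyfit(P[:,0],P[:,1],1))
E
```

```text
t 10.15 ee [556.6  40.6  20.6] rot [175.9   2.6  83.6] dock 0.9 -146.2 F [-1.27 -6.91  4.63] Fdock -0.52 -7.01 w 63.9 q [  5.  28. 110.  -5.  39.  15.]
tool dx dy dz [86.2  3.8 -3.4] turn -0.19
crop origin [233 125]
[[-35. -69.]
 [-35. -69.]] 1 x mid -34.5713277983694 [  1.00018635 -34.57777   ]<stdin>:11: RankWarning: Polyfit may be poorly conditioned
```

```bash
python3 - <<'E'
from h import *
from workcell import grab_frame
f=grab_frame("scene");pickle.dump(f,open("s6.pkl","wb"))
from go import D0,DX,DY
for p in [(-58,-36),(58,-36),(62,0)]: print(p,proj(f,list(D0+p[0]*DX+p[1]*DY)+[42]))
cv2.imwrite("pics/s6.png",cv2.resize(f["img"][150:330,240:440],None,fx=4,fy=3.33,interpolation=cv2.INTER_CUBIC)[:,:,::-1])
E
```

```text
(-58, -36) [353.85910999 235.26653897]
(58, -36) [320.86289401 257.37676049]
(62, 0) [330.08660735 266.65345693]
```

View pics/s6.png

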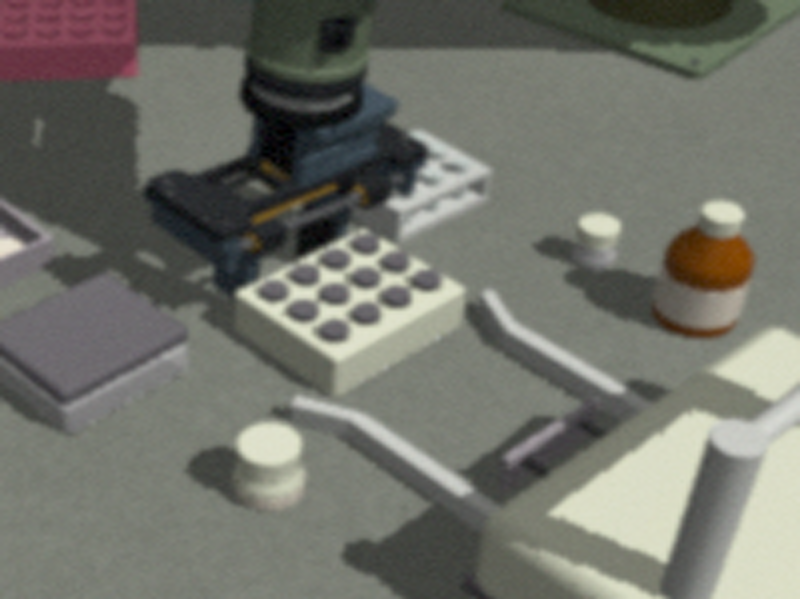

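```bash
cat > sc.py <<'E'
from h import *
from go import D0,DX,DY
def w(f,p,z):
    r=ray(f,(240+(p[0]+.5)/4-.5,150+(p[1]+.5)/3.333-.5),z)-D0;return np.round([r@DX,r@DY],1)
E
python3 - <<'E'
from sc import *
f=pickle.load(open("s6.pkl","rb"))
print("front corners",w(f,(330,362),42),w(f,(464,290),42),"left",w(f,(237,297),42))
print("rails top far bend/inner",w(f,(352,413),22),w(f,(465,490),22),"near",w(f,(508,330),22),w(f,(615,392),22))
E
```

```text
front corners [ 57.7 -31.9] [-57.6 -29.5] left [  55.9 -119.8]
rails top far bend/inner [68.4 -0.7] [67.8 90. ] near [-62.8   6. ] [-64.3  90.9]
```

The scene view shows the rack square before the mouth, its front edge from (330,362) to (464,290). That puts it centred at dock x of about 0 with its front at about y = -31. The jar, pot and bottle are undisturbed, so I go on into the lane.

>>> {"api": "send_rows", "payload": {
  "deltas": [0.7, 0.008, 0, -0.001, -0.1, 0.7, 0.01, 0, -0.001, -0.1, 0.7, 0.01, 0, -0.001, 0, 0.7, 0.01, 0, -0.001, 0, 0.7, 0.008, 0, -0.001, 0, 0.7, 0.006, 0, 0, 0]
}}

```text
time_s: 10.85
ee_pos: [563.0, 76.5, 24.2]
ee_rot: [176.0, 4.7, 85.5]
force: [2.3, -26.7, 5.1]
gripper_width: 63.5
```

```bash
python3 go.py 0.5 -60 24 83.8
```

```text
t 10.85 ee [563.   76.5  24.2] rot [176.    4.7  85.5] dock 3.4 -109.8 F [  2.31 -26.69   5.11] Fdock 5.18 -26.29 w 63.5 q [ 10.  28. 108.  -8.  42.  20.]
tool dx dy dz [49.9 -1.4  0.2] turn 1.7
```

The force is 26 N at the mouth, so the rack has caught. I back off a little and look.

>>> {"api": "send_rows", "payload": {
  "deltas": [0.7, -0.006, 0, 0, 0, 0.7, -0.004, 0, 0, 0, 0.7, 0, 0, 0, 0]
}}

```text
time_s: 11.15
ee_pos: [562.8, 67.6, 25.2]
ee_rot: [175.9, 4.7, 85.5]
force: [0.4, 0.7, 1.2]
gripper_width: 63.4
```

```bash
python3 go.py 0.5 -60 24 83.8; python3 - <<'E'
from h import *
from workcell import grab_frame
f=grab_frame("scene");pickle.dump(f,open("s7.pkl","wb"))
cv2.imwrite("pics/s7.png",cv2.resize(f["img"][200:300,280:400],None,fx=6.5,fy=5.9,interpolation=cv2.INTER_CUBIC)[:,:,::-1])
E
```

```text
t 11.15 ee [562.8  67.6  25.2] rot [175.9   4.7  85.5] dock 4.2 -118.7 F [0.38 0.75 1.23] Fdock 0.3 0.79 w 63.4 q [  9.  28. 108.  -8.  41.  19.]
tool dx dy dz [58.8 -2.   1.2] turn 1.66
```

View pics/s7.png

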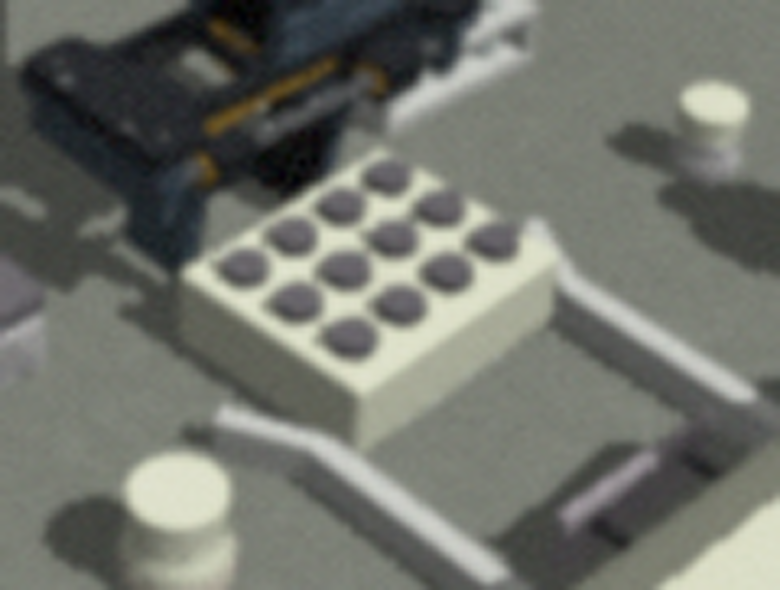

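```bash
python3 - <<'E'
from h import *
from go import D0,DX,DY
f=pickle.load(open("s7.pkl","rb"))
def w(p,z):
    r=ray(f,(280+(p[0]+.5)/6.5-.5,200+(p[1]+.5)/5.9-.5),z)-D0;return np.round([r@DX,r@DY],1)
print("front",w((359,393),42),w((557,255),42),"back-left",w((183,268),42),"back",w((385,150),42))
print("front bottom",w((357,452),0))
print("far rail top: inner bend",w((325,436),22),"outer edge",w((318,450),22),"back",w((505,570),22),"tip",w((222,410),22))
print("near rail top: inner bend",w((560,290),22),"outer",w((580,268),22),"back inner",w((735,403),22),"outer",w((755,385),22),"tip",w((535,222),22))
E
```

```text
front [52.7  6.4] [-59.4   1.8] back-left [ 53.9 -88.3] back [-56.9 -89.3]
front bottom [47.9  3.2]
far rail top: inner bend [64.8  2.2] outer edge [71.8  5.8] back [64.5 91.2] tip [ 83.6 -32.9]
near rail top: inner bend [-60.9   4.6] outer [-76.9   1. ] back inner [-61.4  91. ] outer [-74.8  89.8] tip [-85.  -30.3]
```

The rack sits about 3 mm too far toward -x and is turned about +1.7°, so its near front corner caught on the near rail's bend. I will square the tool and push gently with a +x drift. The near finger should then touch first and square the rack.

>>> {"api": "send_rows", "payload": {
  "deltas": [0.7, -0.001, 0, 0, 2.2, 0.7, 0.003, 0, 0, 0.3, 0.7, 0.004, 0.002, 0, 0, 0.7, 0.004, 0.002, 0, 0, 0.7, 0.004, 0.002, 0, 0, 0.7, 0.004, 0.002, 0, 0]
}}

```text
time_s: 11.8
ee_pos: [567.7, 74.9, 24.6]
ee_rot: [176.5, 6.2, 84.4]
force: [-0.1, -15.1, 5.2]
gripper_width: 63.6
```

```bash
python3 go.py 0.5 -60 24 83.8
```

```text
t 11.8 ee [567.7  74.9  24.6] rot [176.5   6.2  84.4] dock 8.2 -110.9 F [ -0.12 -15.1    5.18] Fdock 1.51 -15.02 w 63.6 q [ 10.  29. 106. -10.  43.  23.]
tool dx dy dz [51.  -7.2  0.6] turn 0.59
```

Straight pushing still jams at 15 N. I will free the rack by nudging its near flank a few mm toward +x, with the gripper shut and the tips above the lead-in.

>>> {"api": "send_rows", "payload": {
  "deltas": [0.7, -0.01, 0, 0, 0, 0.5, -0.02, 0, 0, 0, 0.3, -0.01, 0, -0.02, 0, 0, -0.004, 0, -0.04, 0, 0, -0.004, 0, -0.04, 0, 0, 0, -0.04, 0, 0, 0, 0, -0.04, 0, 0, 0, 0, -0.02, 0, 0, 0, 0, 0, 0, 0]
}}

```text
time_s: 12.7
ee_pos: [457.3, 50.5, 126.2]
ee_rot: [176.3, 5.7, 84.6]
force: [0.1, -0.5, 0.9]
gripper_width: 2.9
```

```bash
python3 go.py -98 -40 44 83.8; python3 - <<'E'
from h import *
from workcell import grab_frame
f=grab_frame("scene");pickle.dump(f,open("s8.pkl","wb"))
from go import D0,DX,DY
im=f["img"];hsv=cv2.cvtColor(im,cv2.COLOR_RGB2HSV)
f2=grab_frame("top");pickle.dump(f2,open("t8.pkl","wb"))
E
```

```text
t 12.7 ee [457.3  50.5 126.2] rot [176.3   5.7  84.6] dock -98.9 -147.1 F [ 0.14 -0.48  0.94] Fdock 0.19 -0.47 w 2.9 q [  9.  13. 114.  -8.  51.  20.]
tool dx dy dz [107.1   2.4  82.2] turn 0.8
```

>>> {"api": "send_rows", "payload": {
  "deltas": [0, 0.04, 0, 0, 0, 0, 0.04, -0.003, 0, 0.4, 0, 0.03, 0, 0, 0.4, 0, 0.004, 0, 0.02, 0, 0, 0, 0, 0.025, 0, 0, 0, 0, 0.015, 0, 0, 0, 0, 0, 0]
}}

```text
time_s: 13.5
ee_pos: [488.9, 166.8, 53.6]
ee_rot: [175.2, 5.2, 83.6]
force: [-0.8, 0.1, 0.2]
gripper_width: 0.3
```

```bash
python3 go.py -98 -40 44 83.8; python3 - <<'E'
from h import *
f=pickle.load(open("t8.pkl","rb"))
from go import D0,DX,DY
im=f["img"];g=im.max(2).astype(int)
c=im[120:210,200:330];cv2.imwrite("pics/t8.png",cv2.resize(c,None,fx=6,fy=6,interpolation=cv2.INTER_CUBIC)[:,:,::-1])
E
```

```text
t 13.5 ee [488.9 166.8  53.6] rot [175.2   5.2  83.6] dock -80.1 -28.0 F [-0.8   0.06  0.23] Fdock -0.8 -0.03 w 0.3 q [ 22.  23. 112. -10.  44.  35.]
tool dx dy dz [-12.1 -17.9   9.6] turn -0.21
```

View pics/t8.png

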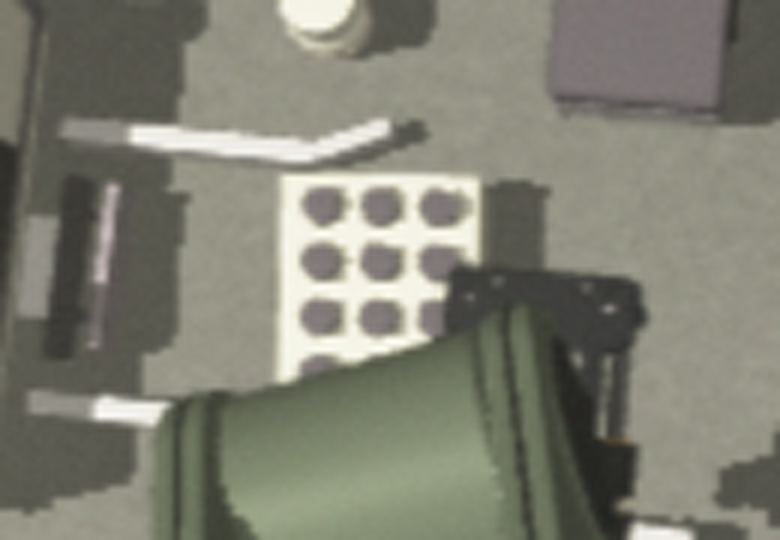

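```bash
cat > tc.py <<'E'
from h import *
from go import D0,DX,DY
def w(f,p,z,o=(200,120),s=(6,6)):
    r=ray(f,(o[0]+(p[0]+.5)/s[0]-.5,o[1]+(p[1]+.5)/s[1]-.5),z)-D0;return np.array([r@DX,r@DY])
E
python3 - <<'E'
from tc import *
f=pickle.load(open("t8.pkl","rb"))
a,b,c=[w(f,p,42) for p in[(280,174),(480,178),(276,379)]]
print(a,b,c,"front yaw",np.degrees(np.arctan2(*(a-c)[::-1])),"flank yaw",np.degrees(np.arctan2(*(a-b)[::-1]))-90)
e=(a-c)/np.linalg.norm(a-c);fl=(a-b)/np.linalg.norm(a-b)
cen=a-58*e-48*fl;print("len",np.linalg.norm(a-b),"centre",cen,"near front",a-116*e,"near back",a-116*e-96*fl)
print("rails",w(f,(128,150),22),w(f,(305,164),22),w(f,(95,396),22))
E
```

```text
[52.1902772  10.58160103] [ 59.93927349 -85.21641691] [-46.67565779   1.17917715] front yaw 5.432647834132597 flank yaw 4.62452400620424
len 96.11091085487124 centre [ -1.67917016 -42.75331677] near front [-63.28867156  -0.40076641] near back [-55.54861752 -96.08823457]
rails [60.53752572 89.97515352] [62.35052528  3.10241105] [-61.55355937  91.36652278]
```

The top view shows the rack's front edge from (280,174) to (276,379). The rack is turned about +5° with its near front corner on the near rail's bend. Pushing the front part of the near flank toward +x should both square and centre it.

>>> {"api": "send_rows", "payload": {
  "deltas": [0, 0.003, -0.006, 0, 0, 0, 0.004, 0, 0.005, 0, 0, 0, 0, 0.006, 0, 0, 0, 0, 0, 0, 0, 0, 0.003, 0, 0, 0, 0, 0.003, 0, 0, 0, 0, 0.003, 0, 0]
}}

```text
time_s: 14.2
ee_pos: [497.6, 174.3, 43.8]
ee_rot: [174.9, 5.0, 83.5]
force: [0.5, 0.7, 0.4]
gripper_width: 0.4
```

```bash
python3 go.py -69 -22 43 83.8
```

```text
t 14.2 ee [497.6 174.3  43.8] rot [174.9   5.   83.5] dock -72.2 -19.7 F [0.51 0.68 0.42] Fdock 0.43 0.73 w 0.4 q [ 22.  24. 112. -10.  42.  36.]
tool dx dy dz [-2.3  3.2  0.8] turn -0.26
```

>>> {"api": "send_rows", "payload": {
  "deltas": [0, 0, 0.003, 0, 0, 0, 0, 0.003, 0, 0, 0, 0, 0.002, 0, 0]
}}

```text
time_s: 14.5
ee_pos: [504.1, 173.2, 44.1]
ee_rot: [175.2, 5.0, 83.5]
force: [-2.4, 2.3, 0.0]
gripper_width: 0.4
```

```bash
python3 go.py -69 -22 43 83.8; python3 - <<'E'
from tc import *
from workcell import grab_frame
f=grab_frame("top");pickle.dump(f,open("t9.pkl","wb"))
im=f["img"].astype(int)
# front edge (far half) and far flank edge by subpixel brightness crossings at z=42
mn=im.min(2)
P=[]
for v in range(152,176):
    r=mn[v,238:256];k=np.where((r[:-1]<160)&(r[1:]>=160))[0]
    if len(k): k=k[0];P.append(w(f,((238+k+(160-r[k])/(r[k+1]-r[k])-200)*6+2.5,(v-120)*6+2.5),42))
Q=[]
for u in range(250,276):
    r=mn[143:156,u];k=np.where((r[:-1]<160)&(r[1:]>=160))[0]
    if len(k): k=k[-1];Q.append(w(f,((u-200)*6+2.5,(143+k+(160-r[k])/(r[k+1]-r[k])-120)*6+2.5),42))
P=np.array(P);Q=np.array(Q);a=np.polyfit(P[:,0],P[:,1],1);b=np.polyfit(Q[:,1],Q[:,0],1)
print("front y=",a,np.degrees(a[0]),"flank x=",b,np.degrees(-b[0]),len(P),len(Q))
x=b[1]+b[0]*(-40);print("flank x at y=0,-40,-85",b[1],x,b[1]-85*b[0])
E
```

```text
t 14.5 ee [504.1 173.2  44.1] rot [175.2   5.   83.5] dock -65.6 -20.0 F [-2.43  2.33  0.05] Fdock -2.67 2.05 w 0.4 q [ 22.  25. 111. -10.  43.  35.]
tool dx dy dz [-2.  -3.4  1.1] turn -0.34
front y= [0.04593854 4.14143214] 2.6320846864254306 flank x= [-2.01110084e-02  5.52194341e+01] 1.1522759045858202 12 23
flank x at y=0,-40,-85 55.219434141500365 56.02387447855711 56.928869857745944
```

>>> {"api": "send_rows", "payload": {
  "deltas": [0, 0, 0.003, 0, 0, 0, 0, 0.003, 0, 0, 0, 0, 0.001, 0, 0]
}}

```text
time_s: 14.85
ee_pos: [506.9, 172.5, 44.0]
ee_rot: [175.8, 5.1, 83.4]
force: [-4.3, 3.1, 3.2]
gripper_width: 0.5
```

```bash
cat > me.py <<'E'
from tc import *
from workcell import grab_frame
f=grab_frame("top");pickle.dump(f,open("tl.pkl","wb"))
im=f["img"].astype(int);mn=im.min(2)
P=[];Q=[]
for v in range(152,172):
    r=mn[v,215:262];k=np.where((r[:-1]<160)&(r[1:]>=160))[0]
    if len(k): k=k[0];P.append(w(f,((215+k+(160-r[k])/(r[k+1]-r[k])-200)*6+2.5,(v-120)*6+2.5),42))
for u in range(250,276):
    r=mn[145:156,u];k=np.where((r[:-1]<160)&(r[1:]>=160))[0]
    if len(k): k=k[-1];Q.append(w(f,((u-200)*6+2.5,(145+k+(160-r[k])/(r[k+1]-r[k])-120)*6+2.5),42))
P=np.array(P);Q=np.array(Q)
for n,A,i in(("front",P,0),("flank",Q,1)):
    x,y=A[:,i],A[:,1-i];m=np.abs(y-np.median(y))<4;a=np.polyfit(x[m],y[m],1);print(n,"n",m.sum(),"yaw",round(np.degrees(a[0]*(1 if i==0 else -1)),2),"at median",round(np.median(x[m]),1),round(np.polyval(a,np.median(x[m])),1))
E
python3 me.py; python3 go.py -69 -22 43 83.8
```

```text
front n 9 yaw -0.94 at median -1.1 2.4
flank n 6 yaw 0.94 at median -44.6 45.5
t 14.9 ee [506.9 172.4  44. ] rot [175.8   5.1  83.4] dock -62.7 -20.5 F [-6.58  2.65  2.3 ] Fdock -6.83 1.92 w 0.3 q [ 21.  25. 110.  -9.  44.  35.]
tool dx dy dz [-1.6 -6.3  1. ] turn -0.42
```

>>> {"api": "send_rows", "payload": {
  "deltas": [0, 0, -0.006, 0, 0, 0, 0, -0.01, 0, 0, 0, 0, 0, -0.04, 0, 0, 0, 0, -0.04, 0, 0, -0.04, 0, 0, 0, 0.3, -0.045, 0.0, 0, 0, 0.7, -0.045, 0.01, 0, 0, 0.7, -0.01, 0.025, 0, 0, 0.7, 0, 0.02, 0, 0, 0.7, 0, 0, 0, 0]
}}

```text
time_s: 15.9
ee_pos: [526.8, 33.0, 146.0]
ee_rot: [174.7, 5.2, 83.7]
force: [0.5, 0.7, -0.8]
gripper_width: 37.6
```

```bash
python3 me.py; python3 go.py 2 -130 24 83.8; python3 - <<'E'
import pickle,cv2
f=pickle.load(open("tl.pkl","rb"))
cv2.imwrite("pics/t10.png",cv2.resize(f["img"][120:210,200:330],None,fx=6,fy=6,interpolation=cv2.INTER_CUBIC)[:,:,::-1])
E
```

```text
front n 15 yaw -1.78 at median 13.4 91.2
t 15.95 ee [525.1  33.2 145.6] rot [174.9   5.2  83.7] dock -29.6 -156.9 F [-0.7  -0.6   0.36] Fdock -0.63 -0.67 w 41.5 q [  6.  16. 106.  -8.  54.  16.]
tool dx dy dz [ 27.   31.5 121.6] turn -0.1Traceback (most recent call last):
  File "me.py", line 14, in <module>
    x,y=A[:,i],A[:,1-i];m=np.abs(y-np.median(y))<4;a=np.polyfit(x[m],y[m],1);print(n,"n",m.sum(),"yaw",round(np.degrees(a[0]*(1 if i==0 else -1)),2),"at median",round(np.median(x[m]),1),round(np.polyval(a,np.median(x[m])),1))
        ~^^^^^
IndexError: too many indices for array: array is 1-dimensional, but 2 were indexed
```

View pics/t10.png

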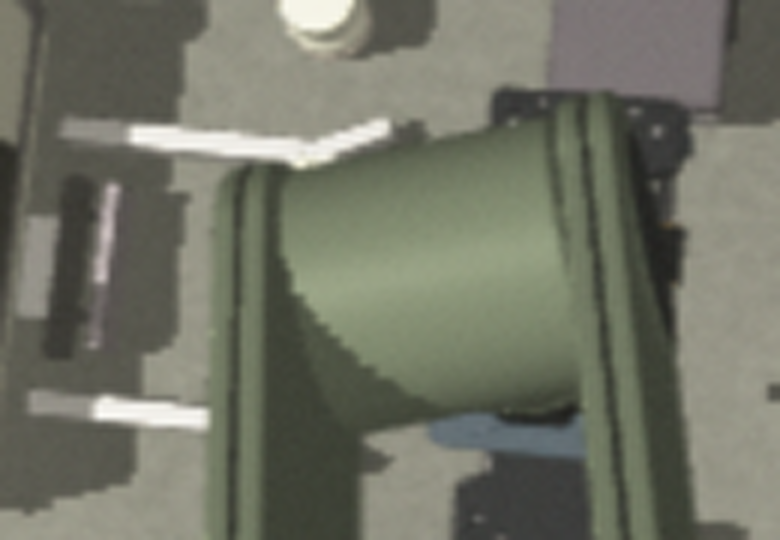

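```bash
cat > caps.py <<'E'
from h import *
from go import D0,DX,DY
import sys
def measure(f,c0):
    "rack pose in dock frame from 12 caps (z 50) in the scene picture near dock point c0"
    uv=proj(f,list(D0+c0[0]*DX+c0[1]*DY)+[50]);g=cv2.cvtColor(f["img"],cv2.COLOR_RGB2GRAY)
    x,y=int(uv[0])-36,int(uv[1])-30;s=6
    c=cv2.resize(g[y:y+60,x:x+72],None,fx=s,fy=s,interpolation=cv2.INTER_CUBIC)
    b=cv2.adaptiveThreshold(c,255,cv2.ADAPTIVE_THRESH_MEAN_C,cv2.THRESH_BINARY_INV,61,18)
    n,l,st,ce=cv2.connectedComponentsWithStats(b);P=[]
    for i in range(1,n):
        if 300<st[i,4]<2600 and st[i,2]<75 and st[i,3]<60:
            r=ray(f,(x+(ce[i][0]+.5)/s-.5,y+(ce[i][1]+.5)/s-.5),50)-D0;P.append((r@DX,r@DY))
    return np.array(P)
if __name__=="__main__":
    from workcell import grab_frame
    f=grab_frame("scene") if len(sys.argv)<4 else pickle.load(open(sys.argv[3],"rb"))
    pickle.dump(f,open("sl.pkl","wb"))
    P=measure(f,(float(sys.argv[1]),float(sys.argv[2])))
    m=np.linalg.norm(P-np.median(P,0),axis=1)<60;P=P[m];print(len(P),P.round(0).tolist(),P.mean(0).round(1))
    if len(P)==12:
        r=cv2.minAreaRect(P.astype(np.float32));a=r[2];a=a-90 if a>45 else a
        o=P[np.argsort(P[:,0])].reshape(4,3,2);v=o[3].mean(0)-o[0].mean(0);print("yaw rel dock",round(np.degrees(np.arctan2(v[1],v[0])),2),a,"grid",np.linalg.norm(v)/3)
E
python3 caps.py -3 -41 s7.pkl; python3 caps.py -2 -43 s8.pkl; python3 caps.py 2 -45
```

```text
10 [[-37.0, -70.0], [-10.0, -68.0], [-41.0, -14.0], [16.0, -67.0], [43.0, -66.0], [15.0, -40.0], [-13.0, -13.0], [42.0, -39.0], [14.0, -12.0], [40.0, -11.0]] [  6.8 -40.1]
12 [[-34.0, -69.0], [-37.0, -41.0], [-7.0, -66.0], [-40.0, -13.0], [-10.0, -39.0], [20.0, -64.0], [17.0, -37.0], [-12.0, -11.0], [46.0, -62.0], [44.0, -34.0], [15.0, -9.0], [41.0, -6.0]] [  3.5 -37.5]
yaw rel dock 4.96 5.055115222930908 grid 26.969309018587776
13 [[-28.0, -70.0], [-30.0, -43.0], [-1.0, -69.0], [-50.0, -8.0], [26.0, -67.0], [-3.0, -41.0], [-31.0, -14.0], [53.0, -66.0], [24.0, -40.0], [-4.0, -13.0], [51.0, -39.0], [23.0, -12.0], [50.0, -11.0]] [  6.3 -38. ]
```

>>> {"api": "send_rows", "payload": {
  "deltas": [0.7, 0.031, 0.019, 0, 0, 0.7, 0, 0, 0.035, 0, 0.7, 0, 0, 0.04, 0, 0.7, 0, 0, 0.03, 0, 0.7, 0, 0, 0.008, 0, 0.7, 0, 0, 0, 0]
}}

```text
time_s: 16.6
ee_pos: [550.2, 55.9, 29.6]
ee_rot: [175.0, 5.2, 84.1]
force: [0.1, -0.2, 0.1]
gripper_width: 64.0
```

```bash
python3 go.py 0 -135 26 83.8; python3 caps.py 2 -45
```

```text
t 16.6 ee [550.2  55.9  29.6] rot [175.    5.2  84.1] dock -7.2 -131.6 F [ 0.12 -0.19  0.1 ] Fdock 0.14 -0.17 w 64.0 q [  8.  27. 110. -10.  40.  21.]
tool dx dy dz [-3.4  7.1  3.6] turn 0.34
12 [[-28.0, -70.0], [-29.0, -43.0], [-1.0, -68.0], [26.0, -67.0], [-3.0, -41.0], [-31.0, -14.0], [53.0, -66.0], [24.0, -40.0], [-4.0, -13.0], [51.0, -39.0], [23.0, -12.0], [50.0, -11.0]] [ 10.9 -40.5]
yaw rel dock 2.58 2.698754072189331 grid 26.841866451230686
```

>>> {"api": "send_rows", "payload": {
  "deltas": [0.4, -0.015, 0, 0, 0, 0, 0, 0, -0.04, 0, 0, 0, 0, -0.045, 0, 0, 0.025, 0.035, 0, 0, 0, 0.025, 0.035, 0, 0, 0, 0.02, 0.025, 0, 0, 0, 0, 0, 0, 0]
}}

```text
time_s: 17.35
ee_pos: [647.7, 106.7, 136.7]
ee_rot: [173.8, 5.0, 84.0]
force: [-0.6, 0.0, 0.4]
gripper_width: 10.8
```

```bash
python3 go.py 84 -75 40 83.8
```

```text
t 17.35 ee [647.7 106.7 136.7] rot [173.8   5.   84. ] dock 84.4 -70.6 F [-0.61  0.01  0.42] Fdock -0.61 -0.05 w 10.8 q [12. 27. 90. -8. 59. 21.]
tool dx dy dz [-4.4 -0.4 96.7] turn 0.18
```

>>> {"api": "send_rows", "payload": {
  "deltas": [0, 0.004, -0.01, 0.02, 0, 0, 0, 0, 0.035, 0, 0, 0, 0, 0.025, 0, 0, 0, 0, 0.012, 0, 0, 0, 0, 0, 0]
}}

```text
time_s: 17.85
ee_pos: [648.3, 98.3, 50.9]
ee_rot: [173.2, 4.9, 83.9]
force: [0.1, 0.6, -0.0]
gripper_width: 0.6
```

```bash
python3 go.py 84 -75 40 83.8
```

```text
t 17.85 ee [648.3  98.3  50.9] rot [173.2   4.9  83.9] dock 85.8 -78.9 F [ 0.12  0.58 -0.02] Fdock 0.06 0.59 w 0.6 q [11. 32. 96. -9. 48. 22.]
tool dx dy dz [ 3.9 -1.8 10.9] turn 0.07
```

>>> {"api": "send_rows", "payload": {
  "deltas": [0, 0.002, 0, 0.008, 0, 0, 0, 0, 0.004, 0, 0, 0, -0.003, 0, 0, 0, 0, -0.003, 0, 0, 0, 0, -0.003, 0, 0]
}}

```text
time_s: 18.35
ee_pos: [642.6, 99.7, 42.0]
ee_rot: [172.8, 4.8, 83.8]
force: [-0.0, -0.1, -0.4]
gripper_width: 0.3
```

```bash
python3 go.py 72 -75 40 83.8; python3 caps.py 2 -45
```

```text
t 18.35 ee [642.6  99.7  42. ] rot [172.8   4.8  83.8] dock 80.0 -78.1 F [-0.05 -0.11 -0.42] Fdock -0.04 -0.11 w 0.3 q [11. 32. 97. -9. 46. 23.]
tool dx dy dz [ 3.1 -8.   2. ] turn 0.0
9 [[-29.0, -43.0], [-3.0, -41.0], [-31.0, -14.0], [28.0, -64.0], [24.0, -40.0], [-4.0, -13.0], [51.0, -39.0], [23.0, -12.0], [50.0, -11.0]] [ 12.1 -30.8]
```

>>> {"api": "send_rows", "payload": {
  "deltas": [0, 0, -0.003, 0, 0, 0, 0, -0.003, 0, 0, 0, 0, -0.002, 0, 0]
}}

```text
time_s: 18.7
ee_pos: [635.7, 100.4, 42.1]
ee_rot: [172.5, 4.8, 83.9]
force: [3.0, -1.5, -0.4]
gripper_width: 0.7
```

```bash
python3 go.py 70 -75 40 83.8; python3 caps.py 2 -45
```

```text
t 18.7 ee [635.7 100.4  42.1] rot [172.5   4.8  83.9] dock 73.1 -78.1 F [ 2.97 -1.48 -0.41] Fdock 3.11 -1.15 w 0.7 q [ 11.  31.  99. -10.  45.  24.]
tool dx dy dz [ 3.1 -3.1  2.1] turn 0.08
10 [[-30.0, -67.0], [-33.0, -41.0], [-36.0, -12.0], [-6.0, -40.0], [24.0, -63.0], [21.0, -39.0], [-6.0, -12.0], [48.0, -39.0], [20.0, -11.0], [47.0, -11.0]] [  4.9 -33.5]
```

>>> {"api": "send_rows", "payload": {
  "deltas": [0, 0, -0.003, 0, 0, 0, 0, -0.002, 0, 0]
}}

```text
time_s: 18.95
ee_pos: [631.9, 100.9, 42.1]
ee_rot: [172.3, 4.7, 83.9]
force: [3.6, -1.9, -0.2]
gripper_width: -0.0
```

```bash
python3 go.py 70 -75 40 83.8; python3 caps.py 2 -45
```

```text
t 18.95 ee [631.9 100.9  42.1] rot [172.3   4.7  83.9] dock 69.2 -78.1 F [ 3.58 -1.89 -0.2 ] Fdock 3.77 -1.49 w -0.0 q [ 11.  31.  99. -10.  44.  24.]
tool dx dy dz [3.1 0.8 2.1] turn 0.07
10 [[-34.0, -65.0], [-36.0, -39.0], [-37.0, -11.0], [-9.0, -39.0], [19.0, -63.0], [18.0, -38.0], [-10.0, -11.0], [45.0, -38.0], [18.0, -10.0], [44.0, -11.0]] [  1.7 -32.5]
```

>>> {"api": "send_rows", "payload": {
  "deltas": [0, 0, 0.006, 0, 0, 0, 0, 0.01, 0, 0, 0, 0, 0, -0.04, 0, 0.3, 0, 0, -0.04, 0, 0.7, -0.02, -0.03, 0, 0, 0.7, -0.025, -0.03, 0, 0, 0.7, -0.02, -0.02, 0, 0, 0.7, 0, 0, 0, 0]
}}

```text
time_s: 19.8
ee_pos: [549.2, 50.7, 119.1]
ee_rot: [173.1, 4.7, 83.9]
force: [0.4, -0.1, -0.0]
gripper_width: 37.7
```

```bash
python3 go.py 0.7 -140 28 83.8; python3 caps.py 2 -45
```

```text
t 19.8 ee [549.2  50.7 119.1] rot [173.1   4.7  83.9] dock -7.6 -136.9 F [ 0.38 -0.12 -0.  ] Fdock 0.39 -0.07 w 37.7 q [  8.  19. 106.  -8.  49.  19.]
tool dx dy dz [-3.1  8.3 91.1] turn 0.07
10 [[-36.0, -66.0], [-9.0, -66.0], [-37.0, -39.0], [-37.0, -11.0], [18.0, -66.0], [-9.0, -39.0], [17.0, -38.0], [-10.0, -10.0], [44.0, -38.0], [17.0, -10.0]] [ -4.1 -38.3]
```

>>> {"api": "send_rows", "payload": {
  "deltas": [0.7, 0.003, -0.004, 0.03, 0, 0.7, 0, 0, 0.035, 0, 0.7, 0, 0, 0.015, 0, 0.7, 0, 0, 0.003, 0, 0.7, 0, 0, 0, 0]
}}

```text
time_s: 20.35
ee_pos: [565.5, 50.1, 35.8]
ee_rot: [172.5, 4.4, 83.8]
force: [0.2, 0.3, 0.4]
gripper_width: 63.6
```

```bash
python3 go.py -1 -120 28 83.8
```

```text
t 20.35 ee [565.5  50.1  35.8] rot [172.5   4.4  83.8] dock 8.7 -135.8 F [0.24 0.26 0.36] Fdock 0.22 0.28 w 63.6 q [  7.  26. 110. -10.  38.  21.]
tool dx dy dz [15.8 -9.7  7.8] turn 0.03
```

>>> {"api": "send_rows", "payload": {
  "deltas": [0.7, 0, -0.009, 0.004, 0, 0.7, 0.004, 0, 0.004, 0, 0.7, 0.005, 0, 0, 0, 0.7, 0.004, 0, 0, 0, 0.7, 0.004, 0, 0, 0, 0.7, 0.004, 0, 0, 0, 0.7, 0.004, 0, 0, 0]
}}

```text
time_s: 21.05
ee_pos: [562.6, 78.1, 27.4]
ee_rot: [172.1, 4.3, 83.8]
force: [-1.4, -4.5, 0.9]
gripper_width: 64.0
```

```bash
python3 go.py 0 -100 28 83.8;  python3 caps.py 0 -38
```

```text
t 21.05 ee [562.6  78.1  27.4] rot [172.1   4.3  83.8] dock 2.8 -108.2 F [-1.36 -4.49  0.86] Fdock -0.86 -4.61 w 64.0 q [ 10.  27. 110. -11.  37.  24.]
tool dx dy dz [ 8.2 -2.8 -0.6] turn 0.05
10 [[-36.0, -65.0], [-9.0, -64.0], [-36.0, -38.0], [-37.0, -10.0], [18.0, -65.0], [-9.0, -38.0], [18.0, -38.0], [-9.0, -10.0], [44.0, -38.0], [18.0, -10.0]] [ -3.9 -37.6]
```

>>> {"api": "send_rows", "payload": {
  "deltas": [0.7, 0.005, 0.0003, 0, 0, 0.7, 0.005, 0.0003, 0, 0, 0.7, 0.005, 0.0003, 0, 0, 0.7, 0.005, 0.0003, 0, 0, 0.7, 0.004, 0, 0, 0]
}}

```text
time_s: 21.6
ee_pos: [565.7, 97.6, 27.5]
ee_rot: [172.2, 4.9, 84.0]
force: [-0.5, -5.2, 2.9]
gripper_width: 63.8
```

```bash
python3 go.py 0 -80 28 83.8;  python3 caps.py 0 -15
```

```text
t 21.6 ee [565.7  97.6  27.5] rot [172.2   4.9  84. ] dock 3.8 -88.5 F [-0.5  -5.23  2.86] Fdock 0.07 -5.26 w 63.8 q [ 13.  27. 109. -12.  38.  27.]
tool dx dy dz [ 8.5 -3.8 -0.5] turn 0.17
10 [[-35.0, -46.0], [-8.0, -45.0], [-35.0, -18.0], [19.0, -45.0], [-8.0, -18.0], [-35.0, 10.0], [19.0, -18.0], [-9.0, 10.0], [45.0, -18.0], [18.0, 10.0]] [ -2.9 -18. ]
```

>>> {"api": "send_rows", "payload": {
  "deltas": [0.7, 0.005, 0, 0, 0, 0.7, 0.006, 0, 0, 0.1, 0.7, 0.006, 0, 0, 0, 0.7, 0.006, 0, 0, 0, 0.7, 0.006, 0, 0, 0, 0.7, 0.004, 0, 0, 0]
}}

```text
time_s: 22.25
ee_pos: [569.1, 124.0, 27.7]
ee_rot: [172.2, 5.6, 83.9]
force: [-0.4, -6.0, 3.8]
gripper_width: 63.6
```

```bash
python3 go.py 0 -50 28 83.8;  python3 caps.py 0 12
```

```text
t 22.25 ee [569.1 124.   27.7] rot [172.2   5.6  83.9] dock 4.3 -61.9 F [-0.44 -6.05  3.8 ] Fdock 0.22 -6.06 w 63.6 q [ 16.  28. 108. -13.  40.  31.]
tool dx dy dz [11.9 -4.2 -0.3] turn 0.13
10 [[-34.0, -19.0], [-7.0, -19.0], [-35.0, 8.0], [19.0, -19.0], [-8.0, 8.0], [-34.0, 37.0], [19.0, 8.0], [-8.0, 36.0], [46.0, 8.0], [19.0, 36.0]] [-2.2  8.6]
```

>>> {"api": "send_rows", "payload": {
  "deltas": [0.7, 0.005, 0, 0, 0, 0.7, 0.005, 0, 0, 0, 0.7, 0.004, 0, 0, 0, 0.7, 0.004, 0, 0, 0]
}}

```text
time_s: 22.7
ee_pos: [570.7, 137.6, 27.8]
ee_rot: [172.3, 6.1, 84.0]
force: [-0.6, -6.1, 5.0]
gripper_width: 63.8
```

```bash
python3 go.py 0 -50 28 83.8;  python3 caps.py 0 30
```

```text
t 22.7 ee [570.7 137.6  27.8] rot [172.3   6.1  84. ] dock 4.4 -48.2 F [-0.58 -6.12  4.97] Fdock 0.09 -6.15 w 63.8 q [ 17.  29. 107. -13.  41.  33.]
tool dx dy dz [-1.8 -4.5 -0.2] turn 0.15
11 [[-37.0, -5.0], [-7.0, -5.0], [-34.0, 22.0], [20.0, -5.0], [-7.0, 22.0], [-35.0, 50.0], [46.0, -5.0], [19.0, 22.0], [-8.0, 50.0], [46.0, 22.0], [19.0, 50.0]] [ 2.1 19.7]
```

>>> {"api": "send_rows", "payload": {
  "deltas": [0.7, 0.004, 0, -0.001, 0, 0.7, 0.004, 0, -0.001, 0, 0.7, 0.003, 0, -0.001, 0]
}}

```text
time_s: 23.05
ee_pos: [570.4, 148.6, 28.6]
ee_rot: [172.4, 6.1, 83.9]
force: [0.6, -2.5, -1.4]
gripper_width: 64.0
```

```bash
python3 go.py 0 -50 28 83.8
```

```text
t 23.05 ee [570.4 148.6  28.6] rot [172.4   6.1  83.9] dock 2.9 -37.3 F [ 0.57 -2.47 -1.41] Fdock 0.83 -2.39 w 64.0 q [ 18.  29. 106. -13.  41.  34.]
tool dx dy dz [-12.7  -3.    0.6] turn 0.09
```

>>> {"api": "send_rows", "payload": {
  "deltas": [0.7, 0.002, 0, -0.0003, 0, 0.7, 0.003, 0, -0.0003, 0, 0.7, 0.003, 0, -0.0003, 0]
}}

```text
time_s: 23.35
ee_pos: [570.8, 156.7, 28.5]
ee_rot: [172.5, 6.2, 83.9]
force: [-0.2, -4.9, 0.7]
gripper_width: 64.0
```

>>> {"api": "send_rows", "payload": {
  "deltas": [0.7, 0.002, 0, -0.0003, 0, 0.7, 0.002, 0, -0.0003, 0]
}}

```text
time_s: 23.55
ee_pos: [571.0, 161.3, 28.6]
ee_rot: [172.5, 6.2, 83.9]
force: [0.9, -5.6, 0.1]
gripper_width: 64.0
```

```bash
python3 go.py 0 -50 28 83.8;python3 caps.py 0 40
```

```text
t 23.55 ee [571.  161.3  28.6] rot [172.5   6.2  83.9] dock 2.2 -24.6 F [ 0.89 -5.57  0.09] Fdock 1.48 -5.44 w 64.0 q [ 19.  29. 105. -13.  42.  35.]
tool dx dy dz [-25.4  -2.3   0.6] turn 0.13
10 [[-36.0, 18.0], [-9.0, 18.0], [-36.0, 46.0], [17.0, 18.0], [-9.0, 45.0], [-37.0, 74.0], [-56.0, 90.0], [17.0, 45.0], [-10.0, 73.0], [17.0, 73.0]] [-14.2  50.1]
```

>>> {"api": "send_rows", "payload": {
  "deltas": [0.7, 0.0015, 0, -0.0002, 0]
}}

```text
time_s: 23.7
ee_pos: [571.0, 162.3, 28.6]
ee_rot: [172.5, 6.3, 83.9]
force: [1.0, -7.5, 0.6]
gripper_width: 63.7
```

>>> {"api": "send_rows", "payload": {
  "deltas": [0.7, 0.0015, 0, -0.0002, 0]
}}

```text
time_s: 23.8
ee_pos: [571.0, 162.9, 28.6]
ee_rot: [172.5, 6.4, 83.9]
force: [0.8, -8.1, 0.1]
gripper_width: 63.8
```

>>> {"api": "send_rows", "payload": {
  "deltas": [0.7, 0.0015, 0, -0.0002, 0]
}}

```text
time_s: 23.9
ee_pos: [571.0, 163.3, 28.7]
ee_rot: [172.6, 6.5, 83.9]
force: [1.2, -8.3, 0.8]
gripper_width: 63.7
```

>>> {"api": "send_rows", "payload": {
  "deltas": [0.7, 0.0025, 0, -0.0002, 0]
}}

```text
time_s: 24.0
ee_pos: [571.1, 164.0, 28.7]
ee_rot: [172.6, 6.7, 83.9]
force: [1.0, -11.1, 1.3]
gripper_width: 63.6
```

>>> {"api": "send_rows", "payload": {
  "deltas": [0.7, 0.0025, 0, -0.0002, 0]
}}

```text
time_s: 24.1
ee_pos: [571.1, 164.5, 28.8]
ee_rot: [172.6, 6.9, 83.9]
force: [-0.3, -11.9, 2.5]
gripper_width: 63.8
```

>>> {"api": "send_rows", "payload": {
  "deltas": [0.7, 0.003, 0, -0.0004, 0]
}}

```text
time_s: 24.2
ee_pos: [571.1, 165.1, 29.0]
ee_rot: [172.7, 7.2, 83.9]
force: [0.6, -12.1, 2.2]
gripper_width: 63.8
```

>>> {"api": "send_rows", "payload": {
  "deltas": [0.7, 0.003, 0, -0.0004, 0]
}}

```text
time_s: 24.3
ee_pos: [571.1, 165.5, 29.2]
ee_rot: [172.8, 7.5, 83.9]
force: [1.1, -12.8, 0.7]
gripper_width: 63.9
```

>>> {"api": "send_rows", "payload": {
  "deltas": [0.7, 0.0034, 0, -0.0004, 0]
}}

```text
time_s: 24.4
ee_pos: [571.1, 166.1, 29.2]
ee_rot: [172.8, 7.8, 83.9]
force: [0.3, -13.8, 1.5]
gripper_width: 64.0
```

>>> {"api": "send_rows", "payload": {
  "deltas": [0.7, 0.0034, 0, -0.0004, 0]
}}

```text
time_s: 24.5
ee_pos: [571.1, 166.3, 29.4]
ee_rot: [172.9, 8.1, 83.9]
force: [1.4, -14.1, 3.1]
gripper_width: 64.0
```

>>> {"api": "send_rows", "payload": {
  "deltas": [0.7, 0.0034, 0, -0.0005, 0, 0.7, 0.0032, 0, -0.0005, 0, 0.7, 0.0032, 0, -0.0005, 0]
}}

```text
time_s: 24.8
ee_pos: [571.0, 166.4, 30.0]
ee_rot: [173.1, 9.1, 83.9]
force: [1.9, -14.4, 1.3]
gripper_width: 64.1
```

>>> {"api": "send_rows", "payload": {
  "deltas": [0.7, 0.0032, 0, -0.0005, 0, 0.7, 0.0032, 0, -0.0005, 0, 0.7, 0.0032, 0, -0.0005, 0, 0.7, 0.0032, 0, -0.0005, 0]
}}

```text
time_s: 25.2
ee_pos: [570.9, 166.2, 30.5]
ee_rot: [173.4, 10.5, 83.9]
force: [0.7, -13.1, 1.5]
gripper_width: 63.9
```

>>> {"api": "send_rows", "payload": {
  "deltas": [0.7, 0.0034, 0, -0.0005, 0, 0.7, 0.0034, 0, -0.0005, 0, 0.7, 0.002, 0, -0.0003, 0, 0.7, 0.001, 0, 0, 0, 0.7, 0, 0, 0, 0, 0.7, -0.0005, 0, 0, 0, 0.7, -0.001, 0, 0, 0, 0.7, -0.001, 0, 0, 0]
}}

```text
time_s: 26.0
ee_pos: [570.7, 162.5, 31.3]
ee_rot: [173.6, 11.6, 83.8]
force: [0.3, -1.2, -0.3]
gripper_width: 64.0
```

```bash
python3 go.py 0 -50 28 83.8;python3 caps.py 0 45
```

```text
t 26.0 ee [570.7 162.5  31.3] rot [173.6  11.6  83.8] dock 1.7 -23.5 F [ 0.28 -1.22 -0.3 ] Fdock 0.41 -1.18 w 64.0 q [ 22.  31. 103. -18.  48.  40.]
tool dx dy dz [-26.5  -1.7   3.3] turn -0.01
12 [[-36.0, 21.0], [-9.0, 21.0], [-36.0, 48.0], [18.0, 20.0], [-10.0, 47.0], [-37.0, 76.0], [44.0, 20.0], [17.0, 48.0], [-10.0, 75.0], [44.0, 47.0], [17.0, 76.0], [44.0, 75.0]] [ 3.8 47.9]
yaw rel dock -0.18 -0.1916656494140625 grid 26.85204169579738
```

>>> {"api": "send_rows", "payload": {
  "deltas": [0.7, -0.002, 0, 0.0004, 0, 0.7, -0.004, 0, 0.0008, 0, 0.7, -0.01, 0, 0.002, 0, 0.7, -0.015, 0, 0.002, 0, 0.7, -0.02, 0, 0, 0, 0.7, -0.005, 0, -0.04, 0, 0.7, -0.01, 0, -0.045, 0, 0.7, -0.02, 0, -0.045, 0, 0.7, -0.03, 0, 0, 0, 0.7, -0.03, 0, 0, 0, 0.7, 0, 0, 0, 0]
}}

```text
time_s: 27.15
ee_pos: [542.4, 36.4, 188.9]
ee_rot: [173.4, 11.4, 83.7]
force: [0.5, 0.4, 0.2]
gripper_width: 64.2
```

```bash
python3 go.py 0 -50 28 83.8;python3 caps.py 0 45; python3 - <<'E'
from h import *
from workcell import grab_frame
t=grab_frame("top")["img"][95:250,190:390];s=pickle.load(open("sl.pkl","rb"))["img"][180:330,270:440]
a=cv2.resize(t,(400,310),interpolation=cv2.INTER_CUBIC);b=cv2.resize(s,(400,353),interpolation=cv2.INTER_CUBIC)
c=np.zeros((353,800,3),np.uint8);c[:310,:400]=a;c[:,400:]=b;cv2.imwrite("pics/fin.png",c[:,:,::-1])
E
```

```text
t 27.15 ee [542.4  36.4 188.9] rot [173.4  11.4  83.7] dock -12.8 -151.8 F [0.47 0.38 0.25] Fdock 0.42 0.43 w 64.2 q [ 10.  16. 101. -15.  61.  23.]
tool dx dy dz [101.9  12.6 160.9] turn -0.1
10 [[-36.0, 20.0], [-9.0, 19.0], [-36.0, 47.0], [18.0, 20.0], [-10.0, 47.0], [-36.0, 75.0], [17.0, 47.0], [-9.0, 75.0], [44.0, 47.0], [17.0, 75.0]] [-4.2 47.1]
```

View pics/fin.png

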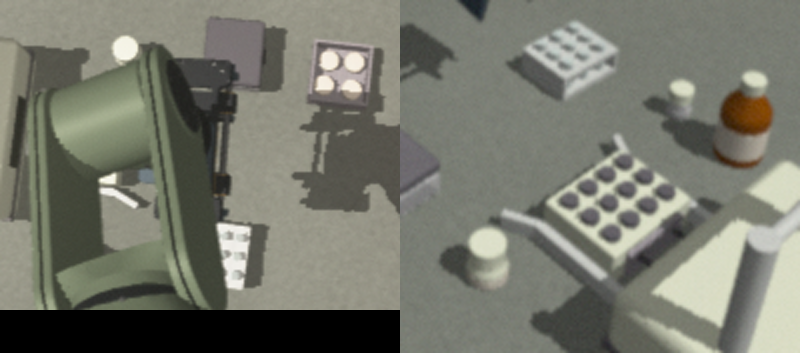

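```bash
python3 -c "
from workcell import job_done;print(job_done())"
```

```text
the job is handed in; nothing more can be done
None
```

I pushed the rack round the three obstacles and into the lane, pressed it on the sensing plate, and left it resting there. I handed the job in at about 27 s; no verdict was reported.

- **Jam at the mouth:** On the first entry the rack caught on the near rail's bend, with 26 N at the wrist and then 15 N on a second try. I backed off, squared and centred it with small pushes on its near and far flanks, and it then slid in freely at about 5 N.
- **Press:** I felt the plate with the rack's front about 89 mm in. Total push was about 13 to 14.4 N for roughly a second. Taking off about 4.7 N of sliding leaves about 9 to 10 N on the plate. The plate force was not measured directly; the finger moved about 5 mm past contact, which agrees at 2 N/mm.
- **After withdrawal:** The rack's caps sit about 1.5 mm beyond where the plate was first felt. That means it is still against the plate, though the margin is close to what the camera can resolve. Its yaw was about -0.2° from the lane just before the fingers left. The wrist force reads about zero.
- **Surroundings:** The last pictures show the bottle, jar and pot standing and apparently where they were. I did not measure their positions again. I saw no contact with the vial rack, tip box or dish tray.
- **Disagreements:** The two cameras differed by about 5 mm on the rack's position, so I corrected the scene camera against the top one. The tool also crept to about 11° of tilt under load, so by the press the fingers were bearing on the rack's upper edge.

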